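Release the child-safe drawer with its pin

ROBOT

A 7-joint arm with a two-finger parallel gripper is mounted at the origin on the work surface. World frame = base frame: x ahead of the robot, y to its left, z up, the work surface at z = 0. Lengths are in m, angles in rad, forces in N, time in s.
With the tool pointing down it reaches from about 0.425 to 0.8 m from the base axis. Payload 8.3 kg.
Tool frame: the origin (TCP) lies between the finger pads; the fingertips stand 17 mm ahead of it and the grasp point (between the pads) lies 2 mm behind it (manip.tip_extent is the distance from the TCP to the fingertips, in m); z points along the fingers, y is the line along which they close (so a half turn about z gives the same grasp; the last joint's range is limited). The gripper opens to 85 mm and grips with 20 to 120 N. Pads are 22 mm wide; open, the fingers measure 114 mm over their backs; the gripper's body (76 mm by 85 mm) begins 54 mm behind the grasp point. The pads swing forward as they close: fully open they stand 13 mm farther back than shut.
Start: joints at [1.192, 0.383, 0.016, 1.37, -0.006, 1.388, -0.046], TCP at [0.194, -0.594, 0.248] pointing down, gripper open.
Joint ranges: [-2.95, 2.95], [-0.25, 2.06], [-1.52, 1.56], [0.18, 2.33], [-1.44, 4.58], [0.02, 2.06], [-3.01, 3.01]. Speed limits (rad/s): [2.39, 2.39, 3.01, 3.01, 3.14, 3.14, 3.14].

INTERFACE

Orientations are given as a rotation vector (axis times angle).
In Python, from rig import manip, eyes, job gives the robot as it stands. The module is installed in compiled form; this text tells all that it offers.
- The arm moves only by the tool jog_arm, never from a script. Its arguments are lists of equal length, an entry for each row: "hand": the opening, from -1 (shut) to 1 (fully open); "delta_pos": the shift along the tool's x, y, z in units of 0.8 m (1.0 is 0.8 m), a list of three; "rot": the turn, a rotation vector about the tool's x, y, z in units of 2 rad (1.0 is 2 rad), a list of three. A call has 1 to 12 rows; each row is the pose to reach, as a shift and turn from the pose commanded when the call began, along the tool's axes at that moment; what a row does not reach only later rows make up. A row lasts 1/12 s, in which the tool goes at most 41.7 mm and 7.16 degrees, less where a joint would pass 70% of its speed; a pose out of reach is approached as far as the arm can. A call with a number of a shift or a turn outside -1 to 1 is refused whole. A call with a gripper value outside its range is refused whole. The fingers move at their own pace and stop on an object; "grip_force" is the grip in N (left out, the last holds). Time passes only in rows, so rows that repeat a pose let the fingers close. It gives the time, the measured TCP pose, the force, the opening and the grip force at its end, in the units of the state.
- manip.read_state(): the state, without advancing time (a new reading comes with each control period).
- eyes.read_camera(name): name is "side" or "top" or "wrist"; returns a dict with "pixels" (480x640x3 uint8, red, green, blue), "K" (3x3 intrinsics, pixels), "R" (3x3) and "t" (3): a world point X has camera coordinates R X + t. Camera axes: x right, y down, z forward; pixel columns grow to the right and rows downward; lengths in m; the calibration is good to about 2 mm. A picture is of the moment at which its call begins. There is no depth.
- job.finish_job(): hands the job in; it is judged then, once.
Trained networks look in a picture, given as the dict that the camera call returned (one of the last four; its "shot" number tells which), for a name from the list of things; names that differ only in an ending like _2 or _b are one class to them, and where a whole thing is asked for, a point or a joint stands for the part that bears it (a point fixed in the world has none). Each returns a list of dicts, best first, with "score" (0 to 1); they miss things now and then, are a little off and sometimes report something else, mostly with a low value. They report only what shows in the picture. A call takes as long as a camera call.
- eyes.masks_of(picture, label): "mask" (480x640 bool, what is visible of it) and "location" ([column, row] in pixels, amid what is visible of it).
The state is a dict: "time_s": time; "qpos": joint angles; "qd": joint speeds; "tau": joint torques, N m; "position": TCP position; "ee_rot": TCP orientation; "ft_force": force on the tool from outside, world axes, zero at the start; "ft_torque": the same for the moment, N m; "opening": finger opening in m; "grasp_force": force on a finger pad.
Only numpy, scipy, OpenCV 4.12 (cv2) and the standard library are available. Lean on these libraries where they do the work, as an engineer would, in place of code of your own. Each camera call takes 0.05 s, during which the arm holds its last target. There are 200 camera calls.

TASK

The white knife-drawer box on the worktop is held shut by a hidden child-safety catch. Take the release pin from its wooden stand and push it gently down the small hole in the top of the box (never leaning on it with more than about 20 N, it would bend) until the catch lets go and the drawer springs ajar. Finish with the pin back in its stand, upright and fully home, and the drawer pulled out to its stop, both let go. Leave the mug, the jar and the pepper mill where they are.

Things in the scene. Friction and masses are not known exactly. Their poses are not given: they have to be found in the camera images.
- unit: Drawer box, fixed: white, 170 mm deep (x), 220 wide (y), 110 high, wooden drawer front facing its -x, along which the drawer opens. Origin: centre of underside, z up. Catch: the plate under the hole resists a push with about 4 N at first, 0.6 N more per mm; 5 to 6 mm of travel (8 to 10 N) trips it and the drawer springs out about 40 mm, the force dipping 2 N; at 7 mm is a hard stop.
- hole (a point): Centre of the mouth of the round access hole: 9 mm across, 1.5 mm chamfer, through the 8 mm thick flat top, 110 mm above the worktop, 50 mm behind (+x of) the box's centre, in a 30 mm square steel keyhole plate. Straight below lies the hidden catch's level spring plate (22 mm disc), untouched 13 to 37 mm below the top face: it differs each time and can only be felt.
- drawer (a joint): How far the drawer is out, in m: 0 shut and caught, about 0.04 sprung ajar, 0.07 at its stop. It slides with about 1.5 N of friction and stays where it is left.
- drawer_handle (a point): Middle of the drawer's handle: a level steel bar 10 mm thick and 120 mm long across the box's y, 38 mm in front of the drawer front (so 28 to 33 mm free behind the bar) and 80 mm above the worktop. It moves with the drawer; the top of the box is 30 mm higher.
- pin: The release pin, 60 g: a black flat-sided grip 28 mm (its x) by 16 mm (its y) by 45 mm high (z = 0 to 45 mm), below it a steel rod 6 mm thick and 60 mm long. Origin at the middle of the grip's underside (the shoulder), z up along the pin. It starts upright in the stand, rod down the hole, shoulder resting on the stand's top.
- pin_tip (a point): The lower end of the pin's rod, on its axis, 60 mm below the shoulder; slightly chamfered.
- stand: The pin's stand: dark wooden block 56 by 56 by 68 mm high, fixed, with an upright hole right through its middle, 10 mm across with a 2 mm chamfer. Origin at the centre of its underside.
- mug: White mug, 80 mm across, 95 mm high, a bystander; origin at the centre of its underside.
- jar: Amber glass jar with a steel lid, 68 mm across, 120 mm high, a bystander; origin at the centre of its underside.
- mill: Turned dark wooden pepper mill, 56 mm across, 165 mm high, a bystander; origin at the centre of its underside.

How it is judged:
On the way:
1. The catch is tripped with the pin: the rod is down the hole and the drawer has sprung out more than 10 mm (z of pin_tip in the frame of hole below -0.012 m and horizontal distance between pin_tip and hole below 0.008 m and value of joint drawer above 0.01 m), for 0.1 s.
At the end, for the whole second after the job is handed in: The drawer is out to its stop (within 8 mm, so beyond 62 mm) and still; the pin stands upright in its stand (axis within 6 mm of the stand's centre, tilted under 0.1 rad, its shoulder within 6 mm of the stand's top) and still; both are let go (value of joint drawer above 0.062 m and horizontal distance between pin and stand below 0.006 m and z of pin in the frame of stand below 0.074 m and angle between pin's own z axis and vertical below 0.1 rad and linear speed of pin below 0.02 m/s and velocity of joint drawer below 0.01 m/s); the robot touches nothing.
It fails at once if The pin is pressed against the box or its catch with more than 20 N (contact force between pin and unit above 20 N).
It fails at once if The mug is moved by more than 30 mm (distance of mug from where it was at the start of the episode above 0.03 m).
It fails at once if The jar is moved by more than 30 mm (distance of jar from where it was at the start of the episode above 0.03 m).
It fails at once if The pepper mill is moved by more than 30 mm (distance of mill from where it was at the start of the episode above 0.03 m).
It also fails if it takes over 69 s, if anything falls off the work surface, if the arm or the gripper's body presses on something with over 40 N, if the wrist force passes 120 N, or if a joint passes its speed limit or range.

## Working session

There is one attempt and no reset: what is moved stays moved. The work goes in short steps, Python scripts to look and compute and a tool call to move; the robot and the scene stay as the last step left them, time stands still between calls to the robot, and variables do not carry over. Pictures are saved under pics/ and viewed, at most 10 in all, crops included, and the job is handed in when it is done.

Besides the shell and the picture viewer there is one more tool, called after "Emit:" as name(argument=value, ...) on one line, values as JSON. jog_arm: Moves the arm, as the interface text tells. Shifts and turns lie within -1 to 1; 1 stands for 0.8 m of shift or 2 rad of turn. Its arguments: {"type":"object","properties":{"hand":{"type":"array","items":{"type":"number"}},"delta_pos":{"type":"array","items":{"type":"array","items":{"type":"number"}}},"rot":{"type":"array","items":{"type":"array","items":{"type":"number"}}},"grip_force":{"type":"number"}},"required":["hand","delta_pos","rot"]}

```bash
mkdir -p pics; cat > h.py <<'E'
import numpy as np, cv2
from scipy.spatial.transform import Rotation as Ro
from rig import manip, eyes, job
def save(p,n): cv2.imwrite('pics/'+n, p['pixels'][:,:,::-1])
def ray(p,uv):
    d=np.linalg.inv(p['K'])@np.array([uv[0],uv[1],1.]); R=np.array(p['R']); return -R.T@np.array(p['t']), R.T@d
def atz(p,uv,z):
    c,d=ray(p,uv); return c+d*(z-c[2])/d[2]
def proj(p,X):
    q=np.array(p['K'])@(np.array(p['R'])@np.array(X)+p['t']); return q[:2]/q[2]
def tri(*pv):
    A=np.zeros((3,3));b=np.zeros(3)
    for p,uv in pv:
        c,d=ray(p,uv); d/=np.linalg.norm(d); M=np.eye(3)-np.outer(d,d); A+=M;b+=M@c
    return np.linalg.solve(A,b)
E
python3 - <<'E'
from h import *
np.set_printoptions(precision=4,suppress=True)
s=manip.read_state(); print(s)
P={n:eyes.read_camera(n) for n in('side','top','wrist')}
for n,p in P.items():
    save(p,n+'0.png'); print(n,-np.array(p['R']).T@p['t'],np.diag(p['K']))
    for l in ('unit','hole','drawer','drawer_handle','pin','stand','mug','jar','mill'):
        try:
            r=eyes.masks_of(p,l)
            print(n,l,[(round(x['score'],2),np.round(x['location'],1),int(x['mask'].sum())) for x in r[:2]])
        except Exception as e: print(l,e)
E
cd pics; python3 -c "
import cv2;a=cv2.imread('top0.png');print(a.shape)"
```

```text
{'time_s': 0.0, 'qpos': array([ 1.1921,  0.3842,  0.0164,  1.3712, -0.0063,  1.3882, -0.0465]), 'qd': array([-0.0019,  0.0005, -0.0013, -0.0011,  0.001 , -0.0006, -0.0015]), 'tau': array([  0.0006, -62.761 ,   0.845 , -37.1832,   0.0168,   0.0141,
         0.0001]), 'position': array([ 0.194 , -0.5936,  0.2473]), 'ee_rot': array([-3.1006, -0.4938,  0.0005]), 'ft_force': array([0.4532, 0.4183, 0.1016]), 'ft_torque': array([ 0.0287, -0.0263,  0.048 ]), 'grasp_force': 0.0, 'opening': 0.0850857639632732}
side [ 0.486  -0.698   0.6952] [471.0405 471.0405   1.    ]
side unit [(0.96, array([346.8, 298.5]), 12506), (0.59, array([289.8, 424.8]), 546)]
side hole [(0.76, array([347.7, 295. ]), 12460)]
side drawer [(0.96, array([302.5, 292.6]), 1343), (0.46, array([291.8, 422.2]), 551)]
side drawer_handle [(0.75, array([307.2, 293.9]), 1287), (0.59, array([345. , 296.2]), 12525)]
side pin [(0.69, array([292.2, 423.3]), 542)]
side stand [(0.96, array([292.9, 448.7]), 2144)]
side mug [(0.83, array([253.6, 179.9]), 1406)]
side jar []
side mill [(0.65, array([441. , 375.4]), 2631), (0.42, array([252
[... 166 characters left out ...]
p hole [(0.74, array([356.1, 234.9]), 10499)]
top drawer [(0.74, array([351.6, 276.3]), 1631)]
top drawer_handle [(0.67, array([353. , 279.2]), 1683)]
top pin [(0.8, array([493.1, 298.3]), 233), (0.48, array([461.9, 187.8]), 1215)]
top stand [(0.63, array([475.2, 299.8]), 835)]
top mug [(0.88, array([135.6, 314.4]), 2064), (0.66, array([348.7, 275.6]), 1601)]
top jar [(0.97, array([158. , 186.3]), 1443), (0.26, array([478.8, 299.7]), 818)]
top mill [(0.97, array([464.1, 187.7]), 1197)]
wrist [ 0.2575 -0.5744  0.3723] [361.9746 361.9746   1.    ]
wrist unit []
wrist hole []
wrist drawer []
wrist drawer_handle []
wrist pin []
wrist stand []
wrist mug []
wrist jar []
wrist mill []
(480, 640, 3)
```

View pics/top0.png

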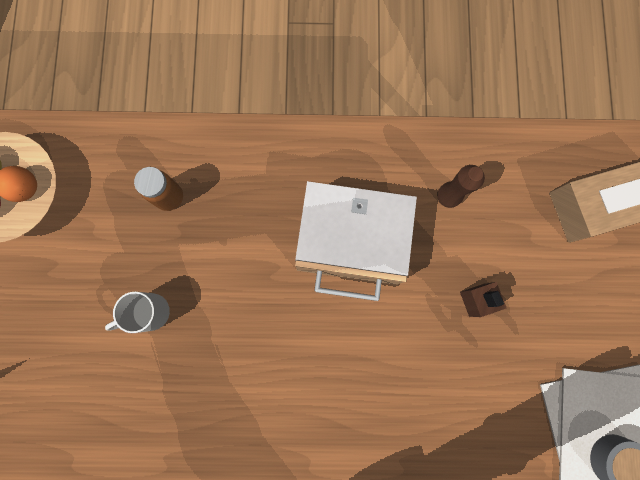

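View pics/side0.png

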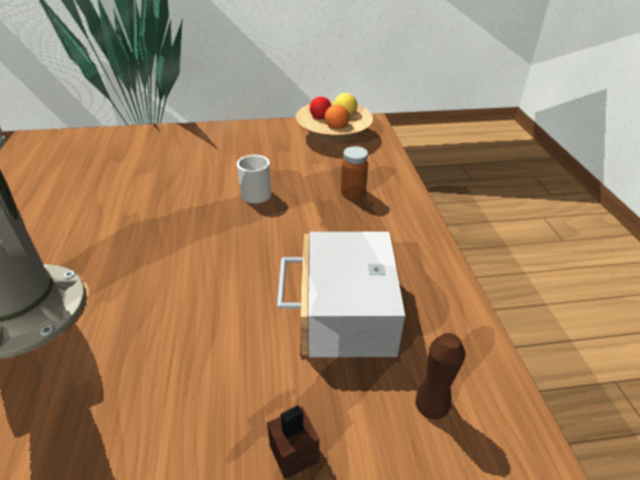

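The top view shows the box with its hole at about (359,206), the handle bar from (316,291) to (380,299), and the stand at about (482,299) with the black grip at (493,298). The mill, jar and mug stand well clear. The side view agrees, with the hole at (376,269), the grip at (292,421) and the bar at x≈280.

```bash
python3 - <<'E'
from h import *
np.set_printoptions(precision=4,suppress=True)
T=eyes.read_camera('top'); S=eyes.read_camera('side')
# corners of the box top
um=eyes.masks_of(T,'unit')[0]['mask']
c=cv2.imread('pics/top0.png'); 
h=atz(T,(359.5,206),.11); print('hole top',h,'tri',tri((T,(359.5,206)),(S,(376.5,269))))
for uv in [(307,182),(417,197),(408,276),(296,262)]: print('corner',atz(T,uv,.11))
a,b=atz(T,(316,291),.08),atz(T,(380,299),.08);print('bar',a,b,np.linalg.norm(a-b),np.degrees(np.arctan2(*(b-a)[:2][::-1])))
for p,n in((T,'T'),(S,'S')):
  for l in('pin','stand','hole'):
    m=eyes.masks_of(p,l)
    if not m: continue
    m=m[0]['mask']; 
    r=cv2.minAreaRect(np.argwhere(m)[:,::-1].astype(np.float32)); print(n,l,r)
def crop(im,x,y,w,h,k): return cv2.resize(im[y:y+h,x:x+w],None,fx=k,fy=k,interpolation=cv2.INTER_CUBIC)
t=T['pixels'][:,:,::-1]; s=S['pixels'][:,:,::-1]
A=np.vstack([crop(t,450,275,66,50,6),crop(t,330,185,66,50,6)]); B=np.vstack([crop(s,260,400,66,50,6),crop(s,345,245,66,50,6)])
cv2.imwrite('pics/crop1.png',np.hstack([A,B]))
E
```

```text
hole top [ 0.6775 -0.0925  0.11  ] tri [ 0.6775 -0.0924  0.1112]
corner [0.7249 0.0121 0.11  ]
corner [ 0.6976 -0.2069  0.11  ]
corner [ 0.5404 -0.1862  0.11  ]
corner [0.5644 0.0308 0.11  ]
bar [ 0.5102 -0.009   0.08  ] [ 0.4962 -0.1363  0.08  ] 0.12800325510668634 -96.27458627206454
T pin ((493.45001220703125, 298.8500061035156), (17.076297760009766, 16.76007080078125), 71.56504821777344)
T stand ((482.76715087890625, 299.7123718261719), (31.601112365722656, 37.92133331298828), 69.44395446777344)
T hole ((354.41412353515625, 242.67919921875), (114.27722930908203, 109.93461608886719), 7.633330821990967)
S pin ((292.0, 422.0), (30.0, 20.0), 90.0)
S stand ((293.81707763671875, 442.3536071777344), (59.157047271728516, 48.5409049987793), 65.224853515625)
S hole ((341.0, 294.5), (125.0, 126.0), 90.0)
```

View pics/crop1.png

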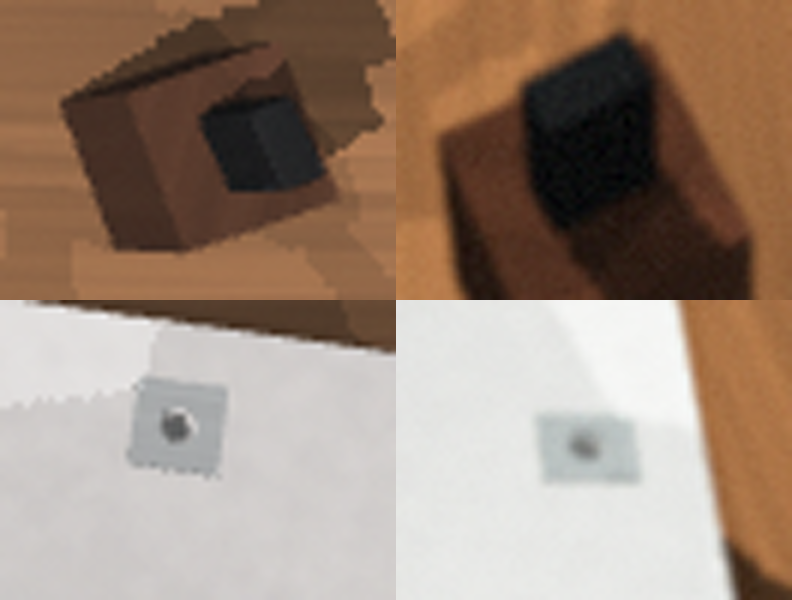

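```bash
python3 - <<'E'
from h import *
np.set_printoptions(precision=4,suppress=True)
T=eyes.read_camera('top'); S=eyes.read_camera('side')
tc=lambda x,y:(450+x/6,275+y/6); sc=lambda x,y:(260+x/6,400+y/6)
for q in [(130,95),(290,60),(340,200),(185,250)]: print('stand',atz(T,tc(*q),.068))
for q in [(255,105),(290,95),(325,180),(277,190)]: print('grip',atz(T,tc(*q),.113))
for q in [(126,80),(232,35),(259,72),(145,122)]: print('gripS',atz(S,sc(*q),.113))
print(tri((T,tc(287,143)),(S,sc(190,77))))
for l in('mill','jar','mug'): print(l,atz(T,eyes.masks_of(T,l)[0]['location'],.08))
X=np.array([.3617,-.3617]);
st=manip.read_state();print(st['position'],Ro.from_rotvec(st['ee_rot']).as_matrix())
E
```

```text
stand [ 0.5155 -0.3236  0.068 ]
stand [ 0.5281 -0.3782  0.068 ]
stand [ 0.4815 -0.3928  0.068 ]
stand [ 0.4643 -0.34    0.068 ]
grip [ 0.5108 -0.3474  0.113 ]
grip [ 0.5142 -0.3588  0.113 ]
grip [ 0.4874 -0.3687  0.113 ]
grip [ 0.484  -0.3532  0.113 ]
gripS [ 0.4853 -0.355   0.113 ]
gripS [ 0.5099 -0.3471  0.113 ]
gripS [ 0.5149 -0.3571  0.113 ]
gripS [ 0.4887 -0.3656  0.113 ]
[ 0.4992 -0.3567  0.1139]
mill [ 0.7282 -0.3113  0.08  ]
jar [0.7115 0.3223 0.08  ]
mug [0.4628 0.3406 0.08  ]
[ 0.1941 -0.594   0.2483] [[ 0.9505  0.3106  0.    ]
 [ 0.3106 -0.9505  0.0001]
 [ 0.0001 -0.0001 -1.    ]]
```

Emit:
jog_arm(hand=[1,1,1,1,1,1,1,1,1,1,1,1], delta_pos=[[0.045,-0.016,0],[0.09,-0.032,0],[0.135,-0.048,0],[0.18,-0.065,0],[0.225,-0.081,0],[0.27,-0.097,0],[0.315,-0.113,0],[0.36,-0.129,0.02],[0.4,-0.144,0.04],[0.43,-0.155,0.06],[0.4546,-0.1635,0.07],[0.4546,-0.1635,0.07]], rot=[[0,0,0],[0,0,0],[0,0,0],[0,0,0],[0,0,0],[0,0,0],[0,0,0],[0,0,0],[0,0,0],[0,0,0],[0,0,0],[0,0,0]])

```text
time_s: 3.2
position: [0.5026, -0.3508, 0.1896]
ee_rot: [-3.096, -0.505, 0.001]
ft_force: [1.1, 1.3, -0.6]
opening: 0.0855
grasp_force: 0.0
```

```bash
python3 - <<'E'
from h import *
np.set_printoptions(precision=4,suppress=True)
W=eyes.read_camera('wrist'); st=manip.read_state(); save(W,'w1.png')
print(st['position'],Ro.from_rotvec(st['ee_rot']).as_matrix()[:2,:2],st['qpos'])
print(proj(W,[.4992,-.3567,.113]),proj(W,[.4992,-.3567,.068]))
for l in('pin','stand'):
    for r in eyes.masks_of(W,l)[:1]: print(l,r['score'],r['location'],cv2.minAreaRect(np.argwhere(r['mask'])[:,::-1].astype(np.float32)))
E
```

```text
[ 0.5009 -0.3536  0.1909] [[ 0.9489  0.3157]
 [ 0.3157 -0.9489]] [ 0.691   0.3984 -0.1706  1.4813  0.0672  1.2701 -0.7362]
[322.4577 266.767 ] [321.6843 245.5289]
pin 0.98 [322.6, 255.9] ((322.74725341796875, 255.19752502441406), (60.17986297607422, 27.120359420776367), 86.98721313476562)
stand 0.93 [320.0, 229.2] ((321.5, 236.5), (89.0, 81.0), 90.0)
```

View pics/w1.png

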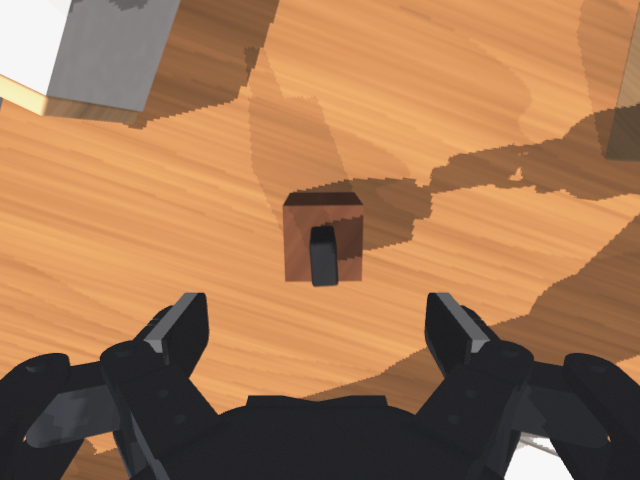

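The wrist view confirms it: the stand's top is centred near (323,243) and the grip's top near (324,270), aligned with the fingers and within 2–3 mm of my estimate. I go down and grip.

Emit:
jog_arm(hand=[1,1,1,1,1,1,-1,-1,-1,-1,-1,-1], delta_pos=[[0,0,0.03],[0,0,0.06],[0,0,0.09],[0,0,0.11],[0,0,0.1225],[0,0,0.1225],[0,0,0.1225],[0,0,0.1225],[0,0,0.1225],[0,0,0.1225],[0,0,0.1225],[0,0,0.1225]], rot=[[0,0,0],[0,0,0],[0,0,0],[0,0,0],[0,0,0],[0,0,0],[0,0,0],[0,0,0],[0,0,0],[0,0,0],[0,0,0],[0,0,0]], grip_force=50)

```text
time_s: 4.35
position: [0.4995, -0.357, 0.095]
ee_rot: [3.102, 0.494, 0.001]
ft_force: [0.3, 0.2, 0.7]
opening: 0.0153
grasp_force: 48.6
```

```bash
python3 - <<'E'
from h import *
np.set_printoptions(precision=4,suppress=True)
W=eyes.read_camera('wrist'); st=manip.read_state(); save(W,'w2.png')
print(st)
E
```

```text
{'time_s': 4.4, 'qpos': array([ 0.6917,  0.4798, -0.164 ,  1.5893,  0.0857,  1.0785, -0.7495]), 'qd': array([-0.0019,  0.0001, -0.0007, -0.001 , -0.0008, -0.0017,  0.0002]), 'tau': array([ -0.097 , -62.479 ,  -2.0968, -32.1976,  -0.0008,  -0.2439,
        -0.0022]), 'position': array([ 0.4995, -0.357 ,  0.095 ]), 'ee_rot': array([3.1017, 0.494 , 0.0013]), 'ft_force': array([-1.2557, -0.0852,  3.8714]), 'ft_torque': array([ 0.0535,  0.1145, -0.0116]), 'grasp_force': 48.79227161407471, 'opening': 0.015391108990331342}
```

View pics/w2.png

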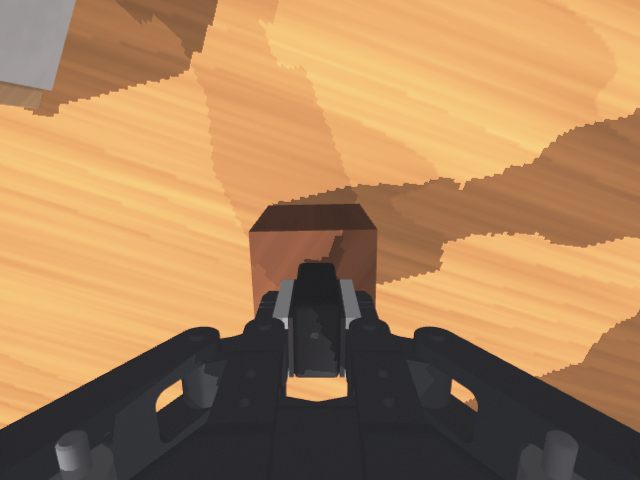

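The grip sits centred between the pads, with its top near (318,300) and the stand undisturbed. I lift it and carry it over the hole.

Emit:
jog_arm(hand=[-1,-1,-1,-1,-1,-1,-1,-1,-1,-1,-1,-1], delta_pos=[[0,0,-0.03],[0,0,-0.07],[0,0,-0.115],[0.02,-0.016,-0.155],[0.06,-0.047,-0.1625],[0.1,-0.078,-0.1625],[0.14,-0.109,-0.1625],[0.18,-0.14,-0.1625],[0.22,-0.172,-0.1625],[0.26,-0.203,-0.1625],[0.295,-0.23,-0.1625],[0.314,-0.245,-0.1625]], rot=[[0,0,0],[0,0,0],[0,0,0],[0,0,0],[0,0,0],[0,0,0],[0,0,0],[0,0,0],[0,0,0],[0,0,0],[0,0,0],[0,0,0]])

```text
time_s: 5.4
position: [0.6787, -0.0862, 0.2238]
ee_rot: [-3.098, -0.502, -0.001]
ft_force: [0.2, 0.1, -1.0]
opening: 0.0151
grasp_force: 49.8
```

Emit:
jog_arm(hand=[-1,-1,-1,-1], delta_pos=[[0,0,0],[0,0,0],[0,0,0],[0,0,0]], rot=[[0,0,0],[0,0,0],[0,0,0],[0,0,0]])

```text
time_s: 5.73
position: [0.6766, -0.0946, 0.2244]
ee_rot: [3.102, 0.49, -0.001]
ft_force: [-0.4, -0.1, -0.4]
opening: 0.0155
grasp_force: 49.8
```

```bash
python3 - <<'E'
from h import *
np.set_printoptions(precision=4,suppress=True)
st=manip.read_state(); print(st['position'],Ro.from_rotvec(st['ee_rot']).as_matrix(),st['ft_force'],st['opening'])
W=eyes.read_camera('wrist');S=eyes.read_camera('side');T=eyes.read_camera('top')
tip=st['position']-[0,0,.087]
print('pred tip side',proj(S,tip),'hole',proj(S,[.6775,-.0925,.11]),'wrist tip',proj(W,tip),'hole',proj(W,[.6775,-.0925,.11]),'top',proj(T,tip))
def crop(p,uv,w,h,k):
    x,y=int(uv[0]-w/2),int(uv[1]-h/2);x=max(x,0);y=max(0,min(y,480-h));print(x,y); return cv2.resize(p['pixels'][y:y+h,x:x+w,::-1],None,fx=k,fy=k,interpolation=cv2.INTER_CUBIC)
cv2.imwrite('pics/c3.png',np.hstack([crop(S,proj(S,tip),66,90,6),crop(W,proj(W,tip),198,270,2)]))
E
```

```text
[ 0.6766 -0.0946  0.2244] [[ 0.9514  0.3081 -0.0003]
 [ 0.3081 -0.9513 -0.0011]
 [-0.0006  0.001  -1.    ]] [-0.4218 -0.0583 -0.3721] 0.015505908949987884
pred tip side [377.4167 259.1324] hole [376.3508 269.5156] wrist tip [314.1956 253.0875] hole [311.7834 238.9793] top [362.1026 203.2073]
344 214
215 118
```

View pics/c3.png

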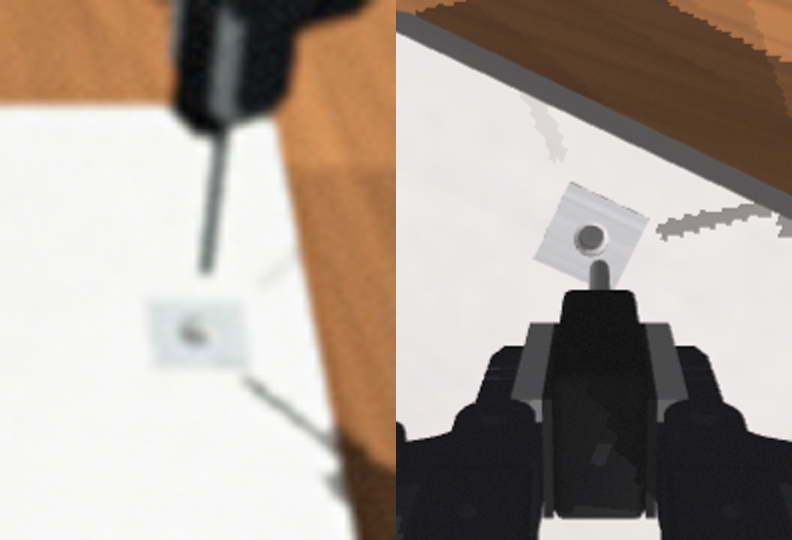

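The tip is seen at (378.3,259.3) in the side view against the hole at (376.2,269.5). In the wrist view the tip is at (317,252) and the hole at (313,236.5). I'll work out the relative correction.

```bash
python3 - <<'E'
from h import *
np.set_printoptions(precision=4,suppress=True)
W=eyes.read_camera('wrist');S=eyes.read_camera('side');st=manip.read_state();print(st['position'],st['time_s'])
z=st['position'][2]-.087
for a,b in (((378.3,259.3),(376.2,269.5)),): print('side',atz(S,a,z),atz(S,b,.11),(atz(S,b,.11)-atz(S,a,z)))
for a,b in (((317,252),(313,236.5)),): print('wrist',atz(W,a,z),atz(W,b,.11),(atz(W,b,.11)-atz(W,a,z)))
print('tri tip',tri((S,(378.3,259.3)),(W,(317,252))),tri((S,(376.2,269.5)),(W,(313,236.5))))
E
```

```text
[ 0.6769 -0.0934  0.2246] 5.9833
side [ 0.6779 -0.0955  0.1376] [ 0.6772 -0.0924  0.11  ] [-0.0007  0.0031 -0.0276]
wrist [ 0.6779 -0.0955  0.1376] [ 0.6796 -0.0922  0.11  ] [ 0.0016  0.0033 -0.0276]
tri tip [ 0.6779 -0.0955  0.1376] [ 0.6784 -0.0918  0.1088]
```

Emit:
jog_arm(hand=[-1,-1,-1,-1,-1,-1,-1,-1], delta_pos=[[0,-0.0016,0.006],[0,-0.0016,0.013],[0,-0.0016,0.02],[0,-0.0016,0.026],[0,-0.0016,0.029],[0,-0.0016,0.029],[0,-0.0016,0.029],[0,-0.0016,0.029]], rot=[[0,0,0],[0,0,0],[0,0,0],[0,0,0],[0,0,0],[0,0,0],[0,0,0],[0,0,0]])

```text
time_s: 6.65
position: [0.6769, -0.0912, 0.2014]
ee_rot: [3.102, 0.494, 0.001]
ft_force: [0.0, -0.2, 0.2]
opening: 0.0155
grasp_force: 49.8
```

```bash
python3 - <<'E'
from h import *
np.set_printoptions(precision=4,suppress=True)
st=manip.read_state(); print(st['position'],st['ft_force'],st['opening'])
W=eyes.read_camera('wrist');S=eyes.read_camera('side');
tip=st['position']-[0,0,.087]
def crop(p,uv,w,h,k):
    x,y=int(uv[0]-w/2),int(uv[1]-h/2);x=max(x,0);y=max(0,min(y,480-h));print(x,y); return cv2.resize(p['pixels'][y:y+h,x:x+w,::-1],None,fx=k,fy=k,interpolation=cv2.INTER_CUBIC)
cv2.imwrite('pics/c4.png',np.hstack([crop(S,proj(S,tip),40,50,10),crop(W,proj(W,tip),80,100,5)]))
print(proj(S,tip),proj(W,tip))
E
```

```text
[ 0.6769 -0.0912  0.2014] [ 0.0148 -0.1517  0.1885] 0.015492826610361502
356 242
274 203
[376.0545 267.279 ] [314.281  253.2511]
```

View pics/c4.png

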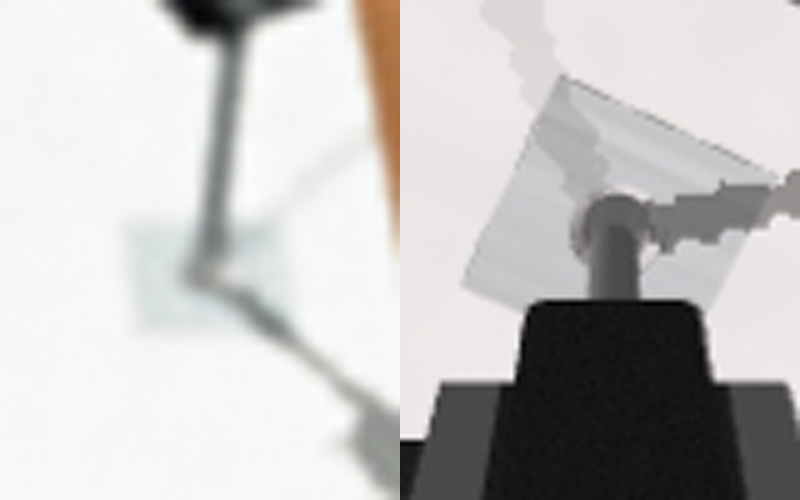

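The tip is now just above the hole and largely covers it. In the side view the tip is near (376.5,268.5) and the plate's centre near (377,269.5). In the wrist view the tip is near (316.6,253) and the hole near (317.4,249).

```bash
python3 - <<'E'
from h import *
np.set_printoptions(precision=4,suppress=True)
W=eyes.read_camera('wrist');S=eyes.read_camera('side');st=manip.read_state();print(st['position'])
z=st['position'][2]-.087
print('side',atz(S,(376.5,268.3),z),atz(S,(376.6,269.5),.11))
print('wrist',atz(W,(316.6,253),z),atz(W,(317.4,249),.11))
print('if tip exactly over hole, tip px should be',proj(W,atz(W,(317.4,249),.11)+[0,0,z-.11]),proj(S,atz(S,(376.6,269.5),.11)+[0,0,z-.11]))
E
```

```text
[ 0.6769 -0.0912  0.2015]
side [ 0.677  -0.094   0.1145] [ 0.678  -0.0925  0.11  ]
wrist [ 0.6775 -0.0925  0.1145] [ 0.6788 -0.0926  0.11  ]
if tip exactly over hole, tip px should be [317.4283 251.1043] [376.8109 267.6892]
```

Emit:
jog_arm(hand=[-1,-1,-1,-1,-1,-1], delta_pos=[[0.0014,0,0],[0.0014,0,0.002],[0.0014,0,0.004],[0.0014,0,0.006],[0.0014,0,0.0075],[0.0014,0,0.0075]], rot=[[0,0,0],[0,0,0],[0,0,0],[0,0,0],[0,0,0],[0,0,0]])

```text
time_s: 7.35
position: [0.6775, -0.0908, 0.1946]
ee_rot: [-3.102, -0.494, 0.001]
ft_force: [0.4, -0.3, -0.7]
opening: 0.0153
grasp_force: 49.8
```

Emit:
jog_arm(hand=[-1,-1,-1,-1,-1,-1], delta_pos=[[0,0,0.0015],[0,0,0.003],[0,0,0.0045],[0,0,0.006],[0,0,0.0075],[0,0,0.0075]], rot=[[0,0,0],[0,0,0],[0,0,0],[0,0,0],[0,0,0],[0,0,0]])

```text
time_s: 7.85
position: [0.6776, -0.0909, 0.1887]
ee_rot: [-3.102, -0.494, 0.001]
ft_force: [-0.8, 0.4, -0.1]
opening: 0.0152
grasp_force: 49.8
```

Emit:
jog_arm(hand=[-1,-1,-1,-1,-1,-1], delta_pos=[[0,0,0.0015],[0,0,0.003],[0,0,0.0045],[0,0,0.006],[0,0,0.006],[0,0,0.006]], rot=[[0,0,0],[0,0,0],[0,0,0],[0,0,0],[0,0,0],[0,0,0]])

```text
time_s: 8.35
position: [0.6777, -0.0908, 0.1842]
ee_rot: [-3.102, -0.494, 0.0]
ft_force: [-0.2, 0.6, -0.9]
opening: 0.0155
grasp_force: 49.8
```

Emit:
jog_arm(hand=[-1,-1,-1,-1,-1], delta_pos=[[0,0,0.001],[0,0,0.002],[0,0,0.003],[0,0,0.0035],[0,0,0.0035]], rot=[[0,0,0],[0,0,0],[0,0,0],[0,0,0],[0,0,0]])

```text
time_s: 8.77
position: [0.6777, -0.0909, 0.1814]
ee_rot: [-3.102, -0.494, 0.0]
ft_force: [-0.1, -0.6, -1.0]
opening: 0.015
grasp_force: 49.8
```

Emit:
jog_arm(hand=[-1,-1,-1,-1,-1], delta_pos=[[0,0,0.001],[0,0,0.002],[0,0,0.003],[0,0,0.004],[0,0,0.004]], rot=[[0,0,0],[0,0,0],[0,0,0],[0,0,0],[0,0,0]])

```text
time_s: 9.18
position: [0.6776, -0.0909, 0.178]
ee_rot: [-3.102, -0.494, 0.001]
ft_force: [-0.3, -1.3, -0.1]
opening: 0.0153
grasp_force: 49.8
```

Emit:
jog_arm(hand=[-1,-1,-1,-1,-1], delta_pos=[[0,0,0.001],[0,0,0.002],[0,0,0.003],[0,0,0.004],[0,0,0.004]], rot=[[0,0,0],[0,0,0],[0,0,0],[0,0,0],[0,0,0]])

```text
time_s: 9.6
position: [0.6777, -0.0908, 0.1749]
ee_rot: [-3.102, -0.494, 0.0]
ft_force: [-0.1, -0.2, -1.1]
opening: 0.0154
grasp_force: 49.8
```

Emit:
jog_arm(hand=[-1,-1,-1,-1,-1], delta_pos=[[0,0,0.001],[0,0,0.002],[0,0,0.003],[0,0,0.004],[0,0,0.004]], rot=[[0,0,0],[0,0,0],[0,0,0],[0,0,0],[0,0,0]])

```text
time_s: 10.02
position: [0.6777, -0.0909, 0.1717]
ee_rot: [-3.102, -0.494, 0.0]
ft_force: [0.6, -1.2, -0.9]
opening: 0.0154
grasp_force: 49.8
```

Emit:
jog_arm(hand=[-1,-1,-1,-1,-1], delta_pos=[[0,0,0.001],[0,0,0.002],[0,0,0.003],[0,0,0.004],[0,0,0.004]], rot=[[0,0,0],[0,0,0],[0,0,0],[0,0,0],[0,0,0]])

```text
time_s: 10.43
position: [0.6777, -0.0909, 0.1685]
ee_rot: [-3.102, -0.494, 0.0]
ft_force: [0.1, 0.8, 0.3]
opening: 0.0155
grasp_force: 49.8
```

Emit:
jog_arm(hand=[-1,-1,-1,-1,-1], delta_pos=[[0,0,0.001],[0,0,0.002],[0,0,0.003],[0,0,0.004],[0,0,0.004]], rot=[[0,0,0],[0,0,0],[0,0,0],[0,0,0],[0,0,0]])

```text
time_s: 10.85
position: [0.6777, -0.0909, 0.1653]
ee_rot: [-3.102, -0.494, 0.0]
ft_force: [0.1, 0.5, -0.6]
opening: 0.0157
grasp_force: 49.8
```

Emit:
jog_arm(hand=[-1,-1,-1,-1,-1], delta_pos=[[0,0,0.001],[0,0,0.002],[0,0,0.003],[0,0,0.0035],[0,0,0.0035]], rot=[[0,0,0],[0,0,0],[0,0,0],[0,0,0],[0,0,0]])

```text
time_s: 11.27
position: [0.6778, -0.0909, 0.1628]
ee_rot: [-3.102, -0.494, -0.0]
ft_force: [-0.2, 0.6, 0.1]
opening: 0.0154
grasp_force: 50.0
```

Emit:
jog_arm(hand=[-1,-1,-1,-1,-1], delta_pos=[[0,0,0.001],[0,0,0.002],[0,0,0.003],[0,0,0.0035],[0,0,0.0035]], rot=[[0,0,0],[0,0,0],[0,0,0],[0,0,0],[0,0,0]])

```text
time_s: 11.68
position: [0.6782, -0.0909, 0.1615]
ee_rot: [3.102, 0.494, 0.003]
ft_force: [-1.9, -0.3, 8.2]
opening: 0.0153
grasp_force: 51.1
```

```bash
python3 - <<'E'
from h import *
np.set_printoptions(precision=4,suppress=True)
for i in range(3):
    W=eyes.read_camera('wrist');st=manip.read_state();print(st['time_s'],st['position'],st['ft_force'],st['ft_torque'])
E
```

```text
11.7333 [ 0.6782 -0.0909  0.1615] [-3.8575  0.1664  7.7635] [ 0.0401  0.7077 -0.0034]
11.7833 [ 0.6782 -0.0909  0.1615] [-2.7184  0.8418  7.9138] [0.0642 0.7258 0.0741]
11.8333 [ 0.6782 -0.0909  0.1615] [-2.1208  0.5032  8.4693] [0.0356 0.6999 0.0411]
```

Emit:
jog_arm(hand=[-1,-1,-1,-1], delta_pos=[[-0.0008,0.0002,0],[-0.0012,0.0002,0.0005],[-0.0012,0.0002,0.001],[-0.0012,0.0002,0.001]], rot=[[0,0,0],[0,0,0],[0,0,0],[0,0,0]])

```text
time_s: 12.17
position: [0.6778, -0.091, 0.161]
ee_rot: [3.102, 0.494, 0.005]
ft_force: [-0.2, 0.2, 7.9]
opening: 0.0149
grasp_force: 51.0
```

Emit:
jog_arm(hand=[-1,-1,-1,-1], delta_pos=[[0,0,0.0008],[-0.0001,0,0.0016],[-0.0002,0,0.0016],[-0.0002,0,0.0016]], rot=[[0,0,0],[0,0,0],[0,0,0],[0,0,0]])

```text
time_s: 12.5
position: [0.6777, -0.091, 0.1597]
ee_rot: [3.102, 0.494, 0.005]
ft_force: [-0.4, 1.4, 7.6]
opening: 0.0154
grasp_force: 51.1
```

Emit:
jog_arm(hand=[-1,-1,-1,-1], delta_pos=[[0,0,0.0008],[-0.0001,0,0.0016],[-0.0002,0,0.0016],[-0.0002,0,0.0016]], rot=[[0,0,0],[0,0,0],[0,0,0],[0,0,0]])

```text
time_s: 12.83
position: [0.6777, -0.0911, 0.1586]
ee_rot: [3.102, 0.494, 0.006]
ft_force: [-0.3, 0.3, 7.2]
opening: 0.0153
grasp_force: 51.1
```

Emit:
jog_arm(hand=[-1,-1,-1,-1], delta_pos=[[0,0,0.0008],[-0.0001,0,0.0014],[-0.0001,0,0.0014],[-0.0001,0,0.0014]], rot=[[0,0,0],[0,0,0],[0,0,0],[0,0,0]])

```text
time_s: 13.17
position: [0.6776, -0.0911, 0.1571]
ee_rot: [3.102, 0.494, 0.005]
ft_force: [-0.5, 0.7, 6.0]
opening: 0.0157
grasp_force: 50.8
```

```bash
python3 - <<'E'
from h import *
np.set_printoptions(precision=4,suppress=True)
T=eyes.read_camera('top');st=manip.read_state();print(st['time_s'],st['position'],st['ft_force'],st['ft_torque'])
r=eyes.masks_of(T,'drawer_handle'); print([(x['score'],x['location']) for x in r[:2]])
g=T['pixels'][:,:,::-1]; cv2.imwrite('pics/t5.png',g)
E
```

```text
13.2167 [ 0.6776 -0.0911  0.1571] [1.5914 0.4215 5.3182] [ 0.1963 -0.1691  0.022 ]
[(0.97, [331.2, 283.9])]
```

View pics/t5.png

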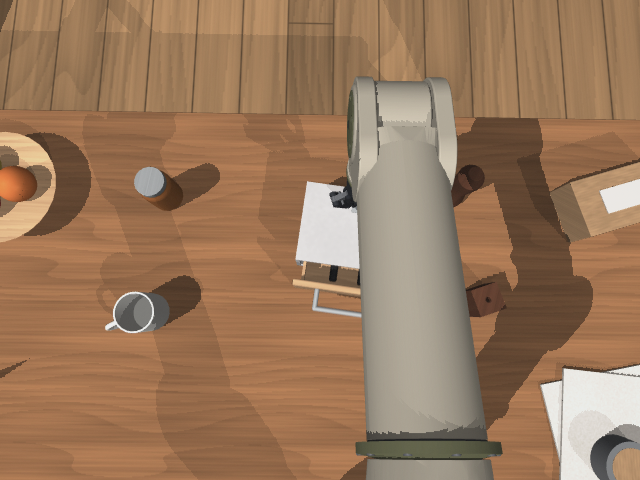

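The top view shows that the catch has let go: the drawer front is out near row 290, the bar near (313,309) and the inside is visible. The stand's empty hole shows at (488,299). I withdraw the pin and carry it back.

Emit:
jog_arm(hand=[-1,-1,-1,-1,-1,-1,-1,-1,-1,-1,-1,-1], delta_pos=[[0,0,-0.015],[0,0,-0.045],[0,0,-0.08],[0,0,-0.09],[-0.02,0.016,-0.09],[-0.06,0.047,-0.09],[-0.1,0.0785,-0.09],[-0.14,0.11,-0.09],[-0.18,0.1415,-0.09],[-0.22,0.173,-0.09],[-0.26,0.204,-0.09],[-0.295,0.232,-0.09]], rot=[[0,0,0],[0,0,0],[0,0,0],[0,0,0],[0,0,0],[0,0,0],[0,0,0],[0,0,0],[0,0,0],[0,0,0],[0,0,0],[0,0,0]])

```text
time_s: 14.27
position: [0.5076, -0.3436, 0.2278]
ee_rot: [3.102, 0.492, -0.001]
ft_force: [0.4, -0.3, -0.6]
opening: 0.0154
grasp_force: 49.8
```

Emit:
jog_arm(hand=[-1,-1,-1,-1,-1,-1], delta_pos=[[-0.0187,0.0144,0.02],[-0.0187,0.0144,0.05],[-0.0187,0.0144,0.07],[-0.0187,0.0144,0.07],[-0.0187,0.0144,0.07],[-0.0187,0.0144,0.07]], rot=[[0,0,0],[0,0,0],[0,0,0],[0,0,0],[0,0,0],[0,0,0]])

```text
time_s: 14.77
position: [0.5, -0.3566, 0.1728]
ee_rot: [3.102, 0.495, 0.002]
ft_force: [0.5, 0.5, -0.7]
opening: 0.0157
grasp_force: 49.8
```

```bash
python3 - <<'E'
from h import *
np.set_printoptions(precision=4,suppress=True)
st=manip.read_state(); print(st['position'],Ro.from_rotvec(st['ee_rot']).as_matrix(),st['ft_force'],st['opening'])
W=eyes.read_camera('wrist');S=eyes.read_camera('side');T=eyes.read_camera('top')
print('stand hole from t5',atz(T,(488,299),.068))
tip=st['position']+np.array([.0009,-.0009,-.087])
def crop(p,uv,w,h,k):
    x,y=int(uv[0]-w/2),int(uv[1]-h/2);x=max(x,0);y=max(0,min(y,480-h));print(x,y); return cv2.resize(p['pixels'][y:y+h,x:x+w,::-1],None,fx=k,fy=k,interpolation=cv2.INTER_CUBIC)
cv2.imwrite('pics/c6.png',np.hstack([crop(S,proj(S,tip),66,90,6),crop(W,proj(W,tip),132,180,3)]))
print(proj(S,tip),proj(W,tip))
E
```

```text
[ 0.5    -0.3566  0.1728] [[ 0.9503  0.3114  0.0013]
 [ 0.3114 -0.9503 -0.0006]
 [ 0.0011  0.001  -1.    ]] [ 0.5453  0.4807 -0.7148] 0.015713342025124675
stand hole from t5 [ 0.4996 -0.356   0.068 ]
260 379
249 162
[293.333  424.2133] [315.9925 252.3561]
```

View pics/c6.png

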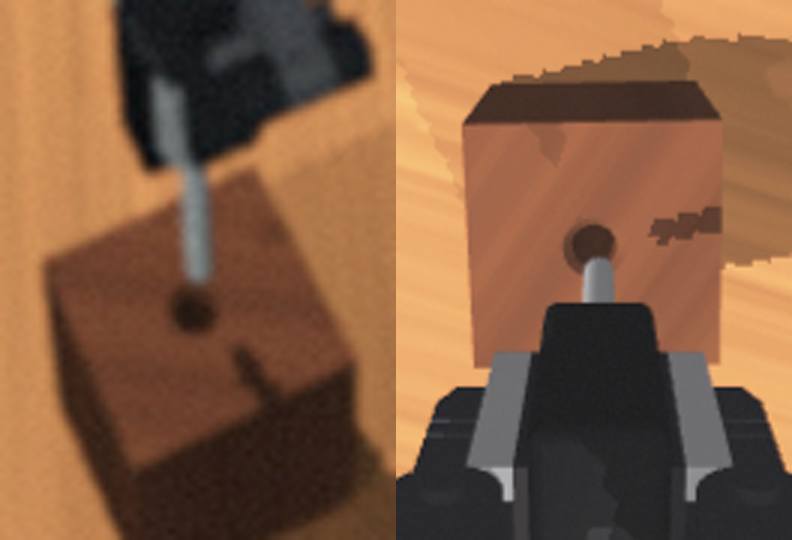

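The side view puts the tip at (293.3,425) and the stand's hole at (292.2,431). The wrist view puts them at (316.3,251) and (313.7,243.3).

```bash
python3 - <<'E'
from h import *
np.set_printoptions(precision=4,suppress=True)
W=eyes.read_camera('wrist');S=eyes.read_camera('side');st=manip.read_state();print(st['position'])
z=st['position'][2]-.087
print('side',atz(S,(293.3,424.8),z),atz(S,(292.2,431),.068))
print('wrist',atz(W,(316.3,251),z),atz(W,(313.7,243.3),.068))
E
```

```text
[ 0.4998 -0.3568  0.1725]
side [ 0.5008 -0.3582  0.0855] [ 0.4988 -0.3575  0.068 ]
wrist [ 0.5019 -0.3577  0.0855] [ 0.5013 -0.3561  0.068 ]
```

Emit:
jog_arm(hand=[-1,-1,-1,-1,-1,-1,-1,-1], delta_pos=[[-0.0008,-0.0016,0.004],[-0.0008,-0.0016,0.01],[-0.0008,-0.0016,0.016],[-0.0008,-0.0016,0.022],[-0.0008,-0.0016,0.028],[-0.0008,-0.0016,0.034],[-0.0008,-0.0016,0.037],[-0.0008,-0.0016,0.037]], rot=[[0,0,0],[0,0,0],[0,0,0],[0,0,0],[0,0,0],[0,0,0],[0,0,0],[0,0,0]])

```text
time_s: 15.68
position: [0.4978, -0.3555, 0.1408]
ee_rot: [-3.101, -0.494, 0.002]
ft_force: [0.4, -0.2, -1.0]
opening: 0.0151
grasp_force: 49.8
```

Emit:
jog_arm(hand=[-1,-1,-1,-1,-1,-1,-1,-1,-1,-1], delta_pos=[[0,0,0.008],[0,0,0.016],[0,0,0.024],[0,0,0.032],[0,0,0.04],[0,0,0.046],[0,0,0.05],[0,0,0.053],[0,0,0.055],[0,0,0.055]], rot=[[0,0,0],[0,0,0],[0,0,0],[0,0,0],[0,0,0],[0,0,0],[0,0,0],[0,0,0],[0,0,0],[0,0,0]])

```text
time_s: 16.52
position: [0.4981, -0.3557, 0.0976]
ee_rot: [-3.102, -0.494, 0.0]
ft_force: [1.2, 0.3, -1.0]
opening: 0.0155
grasp_force: 49.8
```

Emit:
jog_arm(hand=[-1,-1,-1,-1,-1], delta_pos=[[0,0,0.001],[0,0,0.002],[0,0,0.003],[0,0,0.0035],[0,0,0.0035]], rot=[[0,0,0],[0,0,0],[0,0,0],[0,0,0],[0,0,0]])

```text
time_s: 16.93
position: [0.4982, -0.3557, 0.095]
ee_rot: [-3.102, -0.494, -0.0]
ft_force: [0.3, -0.1, -1.1]
opening: 0.0156
grasp_force: 49.9
```

Emit:
jog_arm(hand=[-1,-1,-0.4,-0.2,0.2,0.4,0.4,0.4,0.4,0.4,0.4,0.4], delta_pos=[[0,0,0.001],[0,0,0.001],[0,0,0.001],[0,0,0.001],[0,0,0.001],[0,0,0.001],[0,0,-0.01],[0,0,-0.04],[0,0,-0.08],[0,0,-0.12],[0,0,-0.16],[0,0,-0.16]], rot=[[0,0,0],[0,0,0],[0,0,0],[0,0,0],[0,0,0],[0,0,0],[0,0,0],[0,0,0],[0,0,0],[0,0,0],[0,0,0],[0,0,0]])

```text
time_s: 17.93
position: [0.5008, -0.3573, 0.2316]
ee_rot: [3.095, 0.493, 0.014]
ft_force: [1.2, -0.2, 1.2]
opening: 0.06
grasp_force: 0.0
```

```bash
python3 - <<'E'
from h import *
np.set_printoptions(precision=4,suppress=True)
T=eyes.read_camera('top'); W=eyes.read_camera('wrist');S=eyes.read_camera('side');st=manip.read_state();print(st['position'],st['qpos'],st['ft_force'],st['opening'])
for n,p in (('T',T),('S',S),('W',W)):
  for l in('pin','drawer_handle'):
    for r in eyes.masks_of(p,l)[:1]: print(n,l,r['score'],r['location'],cv2.minAreaRect(np.argwhere(r['mask'])[:,::-1].astype(np.float32)),r['mask'].sum())
save(T,'t7.png');save(S,'s7.png');save(W,'w7.png')
def crop(p,x,y,w,h,k): return cv2.resize(p['pixels'][y:y+h,x:x+w,::-1],None,fx=k,fy=k,interpolation=cv2.INTER_CUBIC)
cv2.imwrite('pics/c7.png',np.hstack([np.vstack([crop(T,280,250,120,90,3.3334),crop(S,260,380,100,75,4)]),np.vstack([crop(S,250,230,120,90,3.3334),crop(W,200,150,200,150,2)])]))
E
```

```text
[ 0.4983 -0.3558  0.2236] [ 0.6981  0.3745 -0.1743  1.4405  0.0654  1.3313 -0.7348] [-0.2479  0.421  -0.4205] 0.0600080025013968
T pin 0.67 [495.1, 297.4] ((492.9384765625, 299.5077209472656), (16.37258529663086, 17.3648624420166), 82.87498474121094) 251
T drawer_handle 0.74 [350.9, 285.1] ((348.0282897949219, 291.80621337890625), (111.44615173339844, 50.89909744262695), 8.29714584350586) 3423
S pin 0.96 [290.7, 425.9] ((291.5804748535156, 421.92437744140625), (26.051450729370117, 26.540353775024414), 65.224853515625) 593
W pin 0.62 [312.0, 234.9] ((313.5, 236.0), (48.0, 23.0), 90.0) 1109
W drawer_handle 0.91 [53.3, 129.3] ((66.5, 129.5), (133.0, 133.0), 90.0) 10230
```

View pics/c7.png

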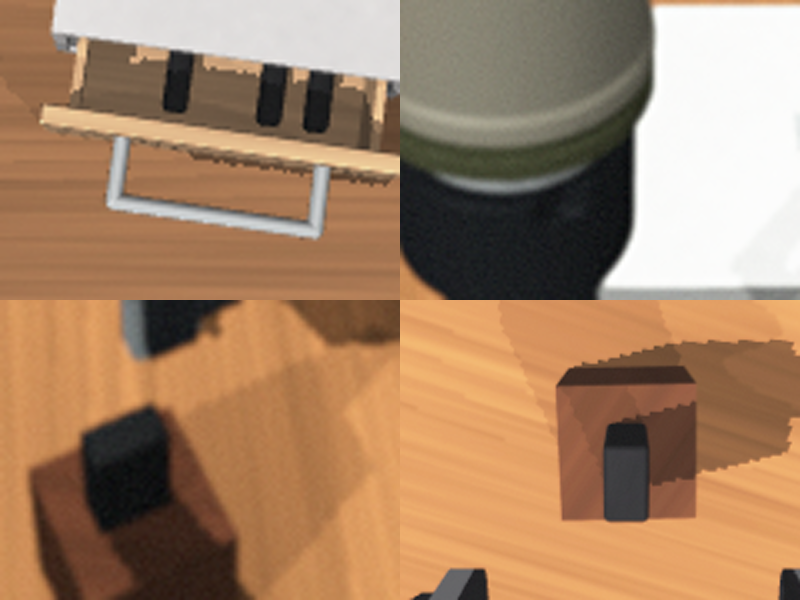

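The pin is back in its stand, upright and with its shoulder down; the side mask matches the start at (292,422). The drawer bar now runs from (314.5,311) to (374.5,320) in the top view, so next I work out the handle grasp.

```bash
python3 - <<'E'
from h import *
np.set_printoptions(precision=4,suppress=True)
T=eyes.read_camera('top');st=manip.read_state()
a,b=atz(T,(314.5,310.9),.08),atz(T,(374.5,319.9),.08); c=(a+b)/2
print(a,b,np.linalg.norm(a-b),np.degrees(np.arctan2(*(a-b)[:2][::-1])))
a0,b0=np.array([.5102,-.009,.08]),np.array([.4962,-.1363,.08]); print('moved',c-(a0+b0)/2)
# hole->handle geometry: hole at +50 x; bar at -(85+38+40)
yaw=np.radians(-7); u=np.array([np.cos(yaw),np.sin(yaw)]); print('expected bar',np.array([.678,-.0924])-u*(.05+.085+.038+.04))
R=Ro.from_rotvec(st['ee_rot']).as_matrix(); tgt=np.r_[c[:2]-.004*u,.2236]
print(st['position'],'tool units',R.T@(tgt-st['position'])/.8, 'yaw tool x',np.degrees(np.arctan2(R[1,0],R[0,0])))
E
```

```text
[ 0.4711 -0.0066  0.08  ] [ 0.4552 -0.1251  0.08  ] 0.11954861531774992 82.36387542367537
moved [-0.04    0.0068 -0.    ]
expected bar [ 0.4666 -0.0664]
[ 0.4979 -0.3556  0.2222] tool units [ 0.0666 -0.3599 -0.0014] yaw tool x 18.096453733771416
```

Emit:
jog_arm(hand=[-0.29,-0.29,-0.29,-0.29,-0.29,-0.29,-0.29,-0.29,-0.29,-0.29,-0.29,-0.29], delta_pos=[[0.006,-0.03,0],[0.012,-0.065,0],[0.018,-0.1,0],[0.024,-0.135,0],[0.03,-0.17,0],[0.036,-0.2,0],[0.042,-0.235,0],[0.048,-0.265,0],[0.054,-0.295,0],[0.06,-0.325,0],[0.0666,-0.35,0],[0.0666,-0.36,0]], rot=[[0,0,-0.045],[0,0,-0.095],[0,0,-0.145],[0,0,-0.195],[0,0,-0.245],[0,0,-0.295],[0,0,-0.345],[0,0,-0.395],[0,0,-0.445],[0,0,-0.495],[0,0,-0.545],[0,0,-0.564]])

```text
time_s: 19.43
position: [0.4593, -0.0618, 0.2231]
ee_rot: [-2.347, -2.088, -0.001]
ft_force: [-0.6, 0.3, 0.6]
opening: 0.0305
grasp_force: 0.0
```

Emit:
jog_arm(hand=[-0.29,-0.29,-0.29,-0.29,-0.29,-0.29], delta_pos=[[0,0,0.01],[0,0,0.03],[0,0,0.05],[0,0,0.06],[0,0,0.06],[0,0,0.06]], rot=[[0,0,0],[0,0,0],[0,0,0],[0,0,0],[0,0,0],[0,0,0]])

```text
time_s: 19.93
position: [0.4591, -0.066, 0.1747]
ee_rot: [-2.359, -2.073, 0.001]
ft_force: [0.0, 0.5, 0.5]
opening: 0.0306
grasp_force: 0.0
```

```bash
python3 - <<'E'
from h import *
np.set_printoptions(precision=4,suppress=True)
W=eyes.read_camera('wrist');st=manip.read_state();save(W,'w8.png')
R=Ro.from_rotvec(st['ee_rot']).as_matrix();yaw=np.radians(-7.4); u=np.array([np.cos(yaw),np.sin(yaw)])
print(st['position'],R,st['qpos'],st['ft_force'],st['opening'])
print('err',R.T@(np.r_[np.array([.4632,-.0658])-.004*u,.078]-st['position'])/.8,'yaw',np.degrees(np.arctan2(R[1,0],R[0,0])))
# bar in wrist picture against the expectation
print(proj(W,[.4632,-.0658,.08]),proj(W,[.4711,-.0066,.08]),proj(W,[.4552,-.1251,.08]))
for l in('drawer_handle','drawer'):
  for r in eyes.masks_of(W,l)[:1]: print(l,r['score'],r['location'])
g=cv2.cvtColor(W['pixels'],cv2.COLOR_RGB2HSV); p=proj(W,[.4672,-.036,.08]); y=int(p[1]);x=int(p[0]); print(x,y)
print([(i,*W['pixels'][y,i]) for i in range(max(0,x-44),min(640,x+44),4)])
E
```

```text
[ 0.4596 -0.0659  0.1753] [[ 0.1278  0.9918  0.0002]
 [ 0.9918 -0.1278  0.0002]
 [ 0.0002  0.0001 -1.    ]] [ 0.5252  0.1198 -0.4819  1.8796  0.0603  1.1563 -0.1062] [0.1159 0.293  1.2972] 0.030531262731420095
err [ 0.0006 -0.0006  0.1217] yaw 82.65605350777746
[320.7774 245.9634] [321.4131 148.6286] [320.0942 331.0893]
drawer_handle 0.8 [425.2, 195.3]
drawer 0.55 [422.4, 195.8]
321 198
[(277, np.uint8(177), np.uint8(119), np.uint8(75)), (281, np.uint8(181), np.uint8(120), np.uint8(74)), (285, np.uint8(188), np.uint8(128), np.uint8(79)), (289, np.uint8(182), np.uint8(122), np.uint8(77)), (293, np.uint8(185), np.uint8(125), np.uint8(79)), (297, np.uint8(184), np.uint8(123), np.uint8(78)), (301, np.uint8(181), np.uint8(122), np.uint8(76)), (305, np.uint8(189), np.uint8(126), np.uint8(81)), (309, np.uint8(194), np.uint8(129), np.uint8(82)), (313, np.uint8(194), np.uint8(130), np.uint8(81)), (317, np.uint8(184), np.uint8(133), np.uint8(101)), (321, np.uint8(216), np.uint8(216), np.uint8(218)), (325, np.uint8(214), np.uint8(214), np.uint8(216)), (329, np.uint8(173), np.uint8(173), np.uint8(175)), (333, np.uint8(102), np.uint8(94), np.uint8(91)), (337, np.uint8(191), np.uint8(128), np.uint8(80)), (341, np.uint8(185), np.uint8(123), np.uint8(78)), (345, np.uint8(182), np.uint8(122), np.uint8(77)), (349, np.uint8(184), np.uint8(123), np.uint8(78)), (353, np.uint8(195), np.uint8(130), np.uint8(82)), (357, np.uint8(191), np.uint8(128), np.uint8(80)), (361, np.uint8(185), np.uint8(125), np.uint8(80))]
```

Emit:
jog_arm(hand=[-0.29,-0.29,-0.29,-0.29,-0.29,-0.29,-0.29,-0.29,-0.29], delta_pos=[[0,0.0025,0.02],[0,0.0025,0.04],[0,0.0025,0.06],[0,0.0025,0.07],[0,0.0025,0.08],[0,0.0025,0.09],[0,0.0025,0.1],[0,0.0025,0.1],[0,0.0025,0.1]], rot=[[0,0,0],[0,0,0],[0,0,0],[0,0,0],[0,0,0],[0,0,0],[0,0,0],[0,0,0],[0,0,0]])

```text
time_s: 20.83
position: [0.4613, -0.0657, 0.0949]
ee_rot: [-2.357, -2.076, 0.0]
ft_force: [0.2, 0.4, 0.1]
opening: 0.0304
grasp_force: 0.0
```

Tips are past the bar's top without any contact. I go to grasp height and close gently.

Emit:
jog_arm(hand=[-0.29,-0.29,-0.29,-0.29,-1,-1,-1,-1,-1], delta_pos=[[0,0,0.007],[0,0,0.014],[0,0,0.02],[0,0,0.02],[0,0.003,0.02],[0,0.003,0.02],[0,0.003,0.02],[0,0.003,0.02],[0,0.003,0.02]], rot=[[0,0,0],[0,0,0],[0,0,0],[0,0,0],[0,0,0],[0,0,0],[0,0,0],[0,0,0],[0,0,0]], grip_force=25)

```text
time_s: 21.58
position: [0.4639, -0.066, 0.079]
ee_rot: [2.358, 2.076, 0.0]
ft_force: [1.9, 0.0, -0.4]
opening: 0.0089
grasp_force: 24.3
```

Emit:
jog_arm(hand=[-1,-1,-1,-1,-1,-1,-1,-1,-1,-1], delta_pos=[[0,-0.003,0],[0,-0.008,0],[0,-0.013,0],[0,-0.018,0],[0,-0.023,0],[0,-0.027,0],[0,-0.031,0],[0,-0.034,0],[0,-0.036,0],[0,-0.036,0]], rot=[[0,0,0],[0,0,0],[0,0,0],[0,0,0],[0,0,0],[0,0,0],[0,0,0],[0,0,0],[0,0,0],[0,0,0]])

```text
time_s: 22.42
position: [0.4363, -0.0624, 0.0791]
ee_rot: [2.356, 2.075, 0.004]
ft_force: [8.9, -1.9, -9.1]
opening: 0.0088
grasp_force: 24.6
```

Emit:
jog_arm(hand=[-1,-1,-1,-1], delta_pos=[[0,-0.0015,0],[0,-0.003,0],[0,-0.003,0],[0,-0.003,0]], rot=[[0,0,0],[0,0,0],[0,0,0],[0,0,0]])

```text
time_s: 22.75
position: [0.4362, -0.0625, 0.0793]
ee_rot: [2.354, 2.073, 0.009]
ft_force: [19.5, -3.0, -22.2]
opening: 0.0089
grasp_force: 24.3
```

Emit:
jog_arm(hand=[-1,-1,-0.6,-0.4,-0.35,-0.35,-0.35,-0.35,-0.35,-0.35,-0.35,-0.35], delta_pos=[[0,0.002,0],[0,0.004,0],[0,0.004,0],[0,0.004,0],[0,0.003,0],[0,0.001,0],[0,0,0],[0,0,-0.01],[0,0,-0.03],[0,0,-0.06],[0,0,-0.1],[0,0,-0.14]], rot=[[0,0,0],[0,0,0],[0,0,0],[0,0,0],[0,0,0],[0,0,0],[0,0,0],[0,0,0],[0,0,0],[0,0,0],[0,0,0],[0,0,0]])

```text
time_s: 23.75
position: [0.4321, -0.0617, 0.1925]
ee_rot: [-2.357, -2.076, 0.001]
ft_force: [1.8, 0.5, -0.4]
opening: 0.0275
grasp_force: 0.0
```

Emit:
jog_arm(hand=[-0.35,-0.35,-0.35,-0.35,-0.35], delta_pos=[[0,0,-0.04],[0,0,-0.06],[0,0,-0.06],[0,0,-0.06],[0,0,-0.06]], rot=[[0,0,0],[0,0,0],[0,0,0],[0,0,0],[0,0,0]])

```text
time_s: 24.17
position: [0.4323, -0.062, 0.2386]
ee_rot: [-2.358, -2.076, 0.001]
ft_force: [-1.1, -0.1, -0.8]
opening: 0.0277
grasp_force: 0.0
```

```bash
python3 - <<'E'
from h import *
np.set_printoptions(precision=4,suppress=True)
W=eyes.read_camera('wrist');T=eyes.read_camera('top');S=eyes.read_camera('side');st=manip.read_state();save(W,'w9.png');save(T,'t9.png');save(S,'s9.png')
print(st['position'],st['ft_force'],st['opening'],st['time_s'])
yaw=np.radians(-7.4); u=np.array([np.cos(yaw),np.sin(yaw)])
for d in(.02,.03,-.02,.04):
    q=np.array([.4362,-.0625])+d*np.array([-u[1],u[0]]); q=proj(W,[*q,.08]); x,y=map(int,np.round(q))
    print('expected col',q,[(i,W['pixels'][y,i].tolist()) for i in range(x-20,x+24,4)])
for n,p in(('T',T),('S',S)):
  for l in('pin','mug','jar','mill','drawer'):
    for r in eyes.masks_of(p,l)[:1]: print(n,l,round(r['score'],2),r['location'],cv2.minAreaRect(np.argwhere(r['mask'])[:,::-1].astype(np.float32)))
E
```

```text
[ 0.4321 -0.062   0.238 ] [ 0.1211  0.1433 -0.1931] 0.027558597120615556 24.3167
expected col [319.7709 199.6983] [(300, [196, 131, 83]), (304, [177, 120, 75]), (308, [183, 122, 78]), (312, [175, 118, 75]), (316, [185, 123, 79]), (320, [214, 215, 216]), (324, [208, 207, 210]), (328, [125, 124, 127]), (332, [182, 121, 79]), (336, [187, 125, 79]), (340, [195, 130, 81])]
expected col [319.8174 186.9875] [(300, [190, 127, 81]), (304, [179, 119, 77]), (308, [183, 121, 78]), (312, [173, 116, 72]), (316, [187, 127, 79]), (320, [213, 214, 216]), (324, [210, 208, 212]), (328, [127, 126, 129]), (332, [186, 125, 79]), (336, [190, 127, 79]), (340, [192, 128, 80])]
expected col [319.5932 248.308 ] [(300, [198, 133, 83]), (304, [199, 132, 83]), (308, [195, 131, 83]), (312, [178, 119, 75]), (316, [176, 118, 77]), (320, [216, 216, 217]), (324, [202, 201, 204]), (328, [112, 112, 113]), (332, [177, 119, 75]), (336, [180, 121, 75]), (340, [184, 124, 79])]
expected col [319.8647 174.0409] [(300, [179, 120, 76]), (304, [185, 125, 78]), (308, [177, 120, 75]), (312, [178, 120, 74]), (316, [185, 125, 79]), 
[... 639 characters left out ...]
rawer 0.91 [338.5, 281.5] ((341.1631774902344, 297.70916748046875), (101.4687728881836, 63.224449157714844), 8.259438514709473)
S pin 0.94 [292.2, 423.8] ((291.3013610839844, 421.8630065917969), (24.82817840576172, 25.159217834472656), 65.55604553222656)
S mug 0.57 [255.9, 180.4] ((257.9554443359375, 178.054443359375), (46.66724395751953, 23.38337516784668), 84.2894058227539)
S jar 0.87 [358.5, 173.9] ((354.4784240722656, 172.9981231689453), (24.949325561523438, 50.764949798583984), 4.969741344451904)
S mill 0.97 [440.9, 375.6] ((439.8358154296875, 375.4476013183594), (36.72805404663086, 87.6649169921875), 17.700428009033203)
S drawer 0.94 [279.2, 298.6] ((273.5, 294.5), (121.0, 71.0), 90.0)
```

```bash
python3 -c "
from rig import job
print(job.finish_job())"
```

```text
the job is handed in; nothing more can be done
None
```

The pin tripped the catch at about 8 N and is back upright and fully home in its stand, the drawer is pulled out to its stop with both let go, and I handed the job in at about 25 s; no verdict came back.

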